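# Hang the ear defenders on the rail

### The arm

A 6-joint arm with a two-finger parallel gripper is mounted at the origin on the work surface. World frame = base frame: x ahead of the robot, y to its left, z up, the work surface at z = 0. Lengths are in m, angles in rad, forces in N, time in s.
With the tool pointing down it reaches from about 0.35 to 0.875 m from the base axis. Payload 4.2 kg.
Tool frame: the origin (TCP) lies at the very end of the fingers, on their centre line; the grasp point (between the pads) lies arm.grip_point_offset behind it (arm.grip_point_offset is the distance from the TCP to the grasp point, in m); z points along the fingers, y is the line along which they close (so a half turn about z gives the same grasp; the last joint's range is limited). The gripper opens to 87 mm and grips with 3 to 60 N. Pads are 19 mm wide; open, the fingers measure 117 mm over their backs; the gripper's body (75 mm by 190 mm) begins 51 mm behind the grasp point.
Start: joints at [-0.843, 0.385, 0.008, 0, -1.194, -0.259], TCP at [0.282, -0.558, 0.223] pointing down, gripper open.
Joint ranges: [-3.14, 3.14], [-1.21, 2.06], [-1.07, 1.41], [-3.16, 2.05], [-2.99, -0.16], [-3.1, 3.1]. Speed limits (rad/s): [2.79, 2.79, 3.14, 3.14, 3.14, 3.14].

### API

Orientations are given as a unit quaternion [x, y, z, w].
In Python, from workcell import arm, imaging, workorder gives the robot as it stands.
- The arm moves only by the tool servo_tool, never from a script. Its argument "commands" is a list of rows, each a list of 7 numbers: the turn, a rotation vector about the world's x, y, z in degrees, then the shift along the world's x, y, z in cm, then the closure, from -1 (fully open) to 1 (shut). In form: [[ax, ay, az, x, y, z, fingers], ...]. A call has 1 to 5 rows; each row shifts and turns the commanded pose from where the row before left it; what a row does not reach is not made up. A row lasts 1/10 s, in which the tool goes at most 50 mm and 8.59 degrees, less where a joint would pass 70% of its speed; a pose out of reach is approached as far as the arm can. A call with a gripper value outside its range is refused whole. The fingers move at their own pace and stop on an object; the grip force is fixed at half the most. Time passes only in rows, so rows that do not move let the fingers close. It gives the time, the measured TCP pose, the force, the opening and the grip force at its end, in the units of the state.
- arm.sense(): the state, without advancing time (a new reading comes with each control period).
- imaging.snapshot(name): name is "scene" or "top" or "wrist"; returns a dict with "color" (384x512x3 uint8, red, green, blue), "fx", "fy", "cx", "cy" (pixels), "R" (3x3) and "t" (3): a world point X has camera coordinates R X + t. Camera axes: x right, y down, z forward; pixel columns grow to the right and rows downward; lengths in m; the calibration is good to about 2 mm. A picture is of the moment at which its call begins. There is no depth.
- workorder.sign_off(): hands the job in; it is judged then, once.
The state is a dict: "t": time; "joints": joint angles; "joint_vel": joint speeds; "effort": joint torques, N m; "tool_pos": TCP position; "ee_rot": TCP orientation; "contact_force": force on the tool from outside, world axes, zero at the start; "torque": the same for the moment, N m; "finger_gap": opening from 0.0 (shut) to 1.0 (fully open); "finger_force": force on a finger pad.
Only numpy, scipy, OpenCV 4.12 (cv2) and the standard library are available. Lean on these libraries where they do the work, as an engineer would, in place of code of your own. Each camera call takes 0.05 s, during which the arm holds its last target. There are 200 camera calls.

### The job

Lift the large ear defenders up and off the hook of the stand and hang them by their headband over the free part of the rail, square across it and level, one cup on each side of the bar. Lower them on gently rather than dropping them, keep them clear of the small pair already hanging there, and leave that pair and the other things on the table where they are.

Things in the scene. Friction and masses are not known exactly. Their poses are not given: they have to be found in the camera images.
- ears: Large brown ear defenders, 0.2 to 0.3 kg: rigid headband like an upside-down U, a cup at each end; 166 mm wide, 154 mm tall. Origin: middle of the underside of the crown pad, where it rests on hook or bar. z up when hanging, y from cup to cup, x through the loop (at the start along the hook's arm). Turned half round about z they are the same. Centre of mass about 80 mm below the origin.
- ears_pad (a point): Centre of the large pair's crown pad, 12 mm above their origin: a block 34 mm along x, 60 mm along y, 24 mm high. Pinch it from above across its 34 mm, fingers fore and aft along x; the bands slope down from its y ends.
- ears_cups (a point): Point midway between the large pair's cups, 92 mm below their origin. The cups are upright discs 76 mm in diameter (along x and z), so their lowest point is 130 mm below the origin; the clear gap between them is 88 mm.
- stand: Fixed hook stand. Origin on the table under the seat of the hook; z up. A steel arm 12 mm thick lies along its x axis. Its free tip, 76 mm to -x of the seat, turns up and reaches 20 mm above the arm's top; the upright post, 75 mm to +x, ends at the arm's height. Base board 12 mm thick.
- hook_seat (a point): Point on the top line of the hook's arm, 180 mm above the table, midway between the tip and the post; the ear defenders hang within 6 mm of it. Axes as the stand's.
- rail: Fixed aluminium rail: a straight horizontal bar 12 mm in diameter along its y axis, between two end posts at y = +190 and -190 mm (feet 150 mm long across, 12 mm high); the posts end at the bar's height (their round caps stand 4 mm above it). Origin on the table under the middle of the bar; z up.
- rail_mid (a point): Point on the top line of the bar, halfway between the posts, 170 mm above the table. Axes as the rail's.
- small_ears: Small brown ear defenders of the same shape, 0.76 times the size, loosely hung over the rail somewhere within 90 mm of its middle. Origin under their crown pad, own x along the bar. They take up 58 mm along the bar (29 mm either way), their top is 18 mm above the bar and they reach 63 mm to each side of it. The part of the rail on their wider side is free.
- glue: Blue cylindrical glue stick, 32 mm in diameter, 95 mm tall, standing on the table on the robot's side. Origin under its foot.
- block: Wooden printing block 50 x 120 x 28 mm lying on the table on the robot's side. Origin at the centre of its underside.
- mug: White mug 76 mm wide, 85 mm tall, beyond the rail and stand. Origin under its foot.
- jar: Glass jar with a lid, 68 mm wide, 90 mm tall, beyond the rail and stand. Origin under its foot.
- brush: Flat brush with a wooden handle, about 200 mm long, lying on the table on the robot's side. Origin under its middle.
Mind the look-alikes: they are no part of the job. What is shaped like the ears but red is not meant.

How it is judged:
By the outcome, as a careful person would: the job done as asked, in the order asked, and still so for the second after the job is handed in, with the robot touching nothing.
It also fails if it takes over 48 s, if anything falls off the work surface, if the arm or the gripper's body presses on something with over 40 N, if the wrist force passes 120 N, or if a joint passes its speed limit or range.

## Working session

There is one attempt and no reset: what is moved stays moved. The work goes in short steps, Python scripts to look and compute and a tool call to move; the robot and the scene stay as the last step left them, time stands still between calls to the robot, and variables do not carry over. Pictures are saved under pics/ and viewed, at most 10 in all, crops included, and the job is handed in when it is done.

Besides the shell and the picture viewer there is one more tool, called after "Call:" as a command line: name --pt "numbers of a row" for each row, then --argument value for the rest. servo_tool: Moves the arm, as the interface text tells. Its arguments: {"type":"object","properties":{"commands":{"type":"array","items":{"type":"array","items":{"type":"number"}}}},"required":["commands"]}

```bash
mkdir -p pics && python3 - <<'E'
from workcell import arm, imaging
import cv2,numpy as np,pickle
d={}
for n in("scene","top"):
    s=imaging.snapshot(n); d[n]=s
    cv2.imwrite(f"pics/{n}0.png",s["color"][:,:,::-1]); print(n,s["fx"],s["cx"],s["cy"],np.round(s["R"],3).tolist(),np.round(s["t"],3))
    print(-s["R"].T@s["t"])
pickle.dump(d,open("d0.pkl","wb"))
print(arm.sense(),arm.grip_point_offset)
E
```

```text
scene 429.59595999839144 252.79671483606177 192.26480359115914 [[0.47, 0.882, -0.012], [0.7, -0.381, -0.605], [-0.538, 0.276, -0.797]] [-0.138 -0.369  1.682]
[ 1.2280603  -0.48316058  1.11532619]
top 386.7296985978115 251.4603632266506 199.916253401366 [[-0.099, -0.995, -0.005], [-0.973, 0.098, -0.207], [0.207, -0.016, -0.978]] [-0.106  0.614  1.327]
[ 0.31248124 -0.1444368   1.42506385]
{'t': 0.1, 'joints': array([-8.43388714e-01,  3.85493049e-01,  6.77166835e-03, -4.27630051e-04,
       -1.19400903e+00, -2.58593921e-01]), 'joint_vel': array([-0.0006937 , -0.00190345,  0.00213454,  0.00127195, -0.00179571,
       -0.00063732]), 'effort': array([-2.39661285e-04, -3.91690135e+01,  1.87935680e+01,  4.23191965e+00,
        1.34230050e-02, -7.14695511e-05]), 'tool_pos': array([ 0.28216056, -0.55708257,  0.2215656 ]), 'ee_rot': array([-2.32189274e-01,  9.72670122e-01,  9.45939942e-04, -2.82599164e-04]), 'contact_force': array([0.01216676, 0.41070394, 0.11566388]), 'torque': array([-0.01558662,  0.00109355,  0.01444764]), 'finger_force': 0.0, 'finger_gap': 0.9965046042141769} 0.0187
```

View pics/scene0.png

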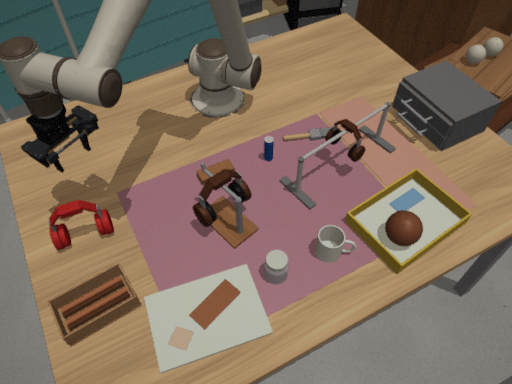

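View pics/top0.png

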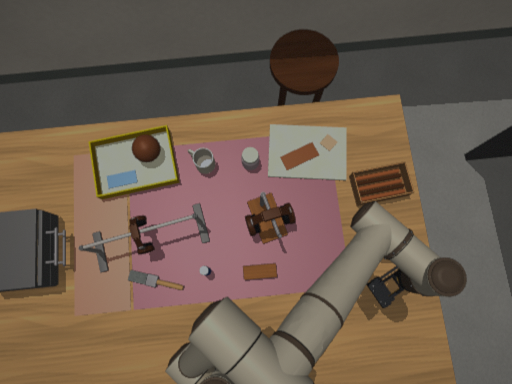

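The scene view shows the large pair on its stand at (222,190), the rail from (299,160) to (388,108), and the small pair at (347,135). In the top view these are at (270,218), (83,247)–(200,213), and (140,235). I'll zoom in on both for precise pixels.

```bash
python3 - <<'E'
import cv2,numpy as np,pickle
d=pickle.load(open("d0.pkl","rb"))
a=d["top"]["color"][190:280,70:320,::-1]; b=d["scene"]["color"][95:250,180:405,::-1]
cv2.imwrite("pics/ztop.png",cv2.resize(a,None,fx=3.2,fy=3.2,interpolation=cv2.INTER_CUBIC))
cv2.imwrite("pics/zscene.png",cv2.resize(b,None,fx=3.5,fy=3.5,interpolation=cv2.INTER_CUBIC))
E
```

```text
(no output)
```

View pics/ztop.png

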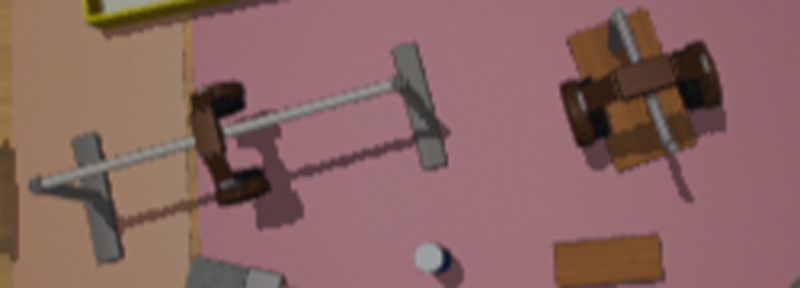

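View pics/zscene.png

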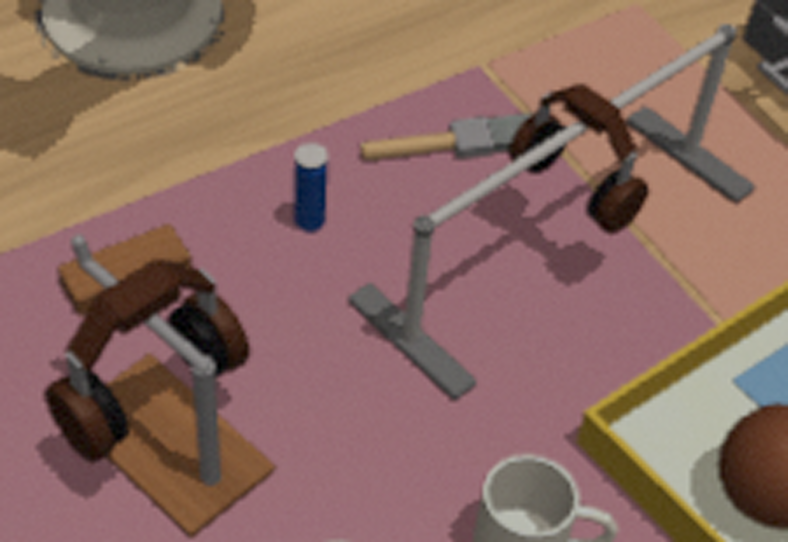

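The zooms give these features:

| Feature | ztop | zscene |
|---|---|---|
| Rail cap, left in the top view | (37,185) | (727,34) |
| Rail cap, right in the top view | (400,84) | (423,226) |
| Large pair's pad, middle of the top face | (646,77) | (140,292) |
| Hook post top | (615,12) | (207,362) |
| Hook tip | (671,148) | (80,243) |
| Small pair's pad | (208,135) | (595,108) |

Next I'll cast rays through these points.

```bash
cat > h.py <<'E'
import numpy as np
def ray(s,u,v):
    return -s["R"].T@s["t"], s["R"].T@np.array([(u-s["cx"])/s["fx"],(v-s["cy"])/s["fy"],1])
def plane(s,p,z):
    c,d=ray(s,*p); return c+d*(z-c[2])/d[2]
def tri(s1,p1,s2,p2):
    c1,d1=ray(s1,*p1);c2,d2=ray(s2,*p2)
    k=np.linalg.lstsq(np.c_[d1,-d2],c2-c1,rcond=None)[0]
    a,b=c1+k[0]*d1,c2+k[1]*d2
    return (a+b)/2,np.linalg.norm(a-b)
def proj(s,X):
    q=s["R"]@X+s["t"]; return np.array([s["fx"]*q[0]/q[2]+s["cx"],s["fy"]*q[1]/q[2]+s["cy"]])
E
python3 - <<'E'
from h import *; import pickle
np.set_printoptions(precision=4,suppress=True)
d=pickle.load(open("d0.pkl","rb")); T,S=d["top"],d["scene"]
ft=lambda u,v:(u/3.2+70-.34,v/3.2+190-.34); fs=lambda u,v:(u/3.5+180-.36,v/3.5+95-.36)
P={}
for n,a,b,z in [("railL",(37,185),(727,34),.172),("railR",(400,84),(423,226),.172),("pad",(646,77),(140,292),.204),("post",(615,12),(207,362),.18),("tip",(671,148),(80,243),.20),("small",(208,135),(595,108),.188)]:
    P[n]=plane(T,ft(*a),z)
    print(n,tri(T,ft(*a),S,fs(*b)),P[n],plane(S,fs(*b),z))
r=P["railL"]-P["railR"]; print(np.linalg.norm(r),np.degrees(np.arctan2(r[1],r[0])))
h=P["post"]-P["tip"];print(np.linalg.norm(h),np.degrees(np.arctan2(h[1],h[0])))
r=plane(S,fs(727,34),.172)-plane(S,fs(423,226),.172); print(np.linalg.norm(r),np.degrees(np.arctan2(r[1],r[0])))
h=plane(S,fs(207,362),.18)-plane(S,fs(80,243),.2);print(np.linalg.norm(h),np.degrees(np.arctan2(h[1],h[0])))
# pad long axis direction from top mask
import cv2
im=T["color"];hsv=cv2.cvtColor(im,cv2.COLOR_RGB2HSV)
E
```

```text
railL (array([0.4771, 0.4028, 0.1637]), np.float64(0.0006790468221084201)) [0.4759 0.3989 0.172 ] [0.4837 0.3955 0.172 ]
railR (array([0.5441, 0.0276, 0.1631]), np.float64(0.0002209687999108627)) [0.5424 0.0263 0.172 ] [0.5505 0.023  0.172 ]
pad (array([ 0.5204, -0.2232,  0.1971]), np.float64(0.0018662422920585398)) [ 0.5189 -0.2237  0.204 ] [ 0.5261 -0.2243  0.204 ]
post (array([ 0.5942, -0.2011,  0.178 ]), np.float64(0.00033176657929505273)) [ 0.5938 -0.2009  0.18  ] [ 0.5955 -0.2019  0.18  ]
tip (array([ 0.4469, -0.2415,  0.1918]), np.float64(0.0003674074223848418)) [ 0.4461 -0.2407  0.2   ] [ 0.4538 -0.2438  0.2   ]
small (array([0.5093, 0.2245, 0.1782]), np.float64(0.003385196733651438)) [0.5069 0.22   0.188 ] [0.5171 0.2189 0.188 ]
0.37841453466248226 100.120939064359
0.1543105987965885 15.095760114767515
0.3784516156156642 100.16965224995377
0.1491620173498574 16.496687042744664
```

Rail length (378 mm) and hook length (150 mm) match the given sizes. The pad is at about (0.5225,-0.223) with ears x at 16°, and the rail middle at about (0.513,0.211) at 100.1°. The small pair sits about 9 mm to the +y side of the middle, so the target is 105 mm to the -y side, at about (0.531,0.108). I'm moving above the pad.

Call:
servo_tool --pt "0 0 7.9 1 2 2.5 -1" --pt "0 0 7.9 2 3 2.5 -1" --pt "0 0 7.9 2.5 3.5 2.5 -1" --pt "0 0 7.9 2.5 3.5 2 -1" --pt "0 0 7.9 2.7 3.6 0 -1"

```text
t: 0.6
tool_pos: [0.3908, -0.4012, 0.3208]
ee_rot: [-0.549, 0.836, -0.003, 0.001]
contact_force: [1.2, -0.9, 0.6]
finger_gap: 1.0
finger_force: 0.0
```

Call:
servo_tool --pt "0 0 7.9 2.7 3.6 0 -1" --pt "0 0 7.9 2.7 3.6 0 -1" --pt "0 0 7.9 2.7 3.6 0 -1" --pt "0 0 7.9 2.7 3.6 0 -1" --pt "0 0 7.9 2.7 3.0 0 -1"

```text
t: 1.1
tool_pos: [0.525, -0.2254, 0.3174]
ee_rot: [0.8, -0.6, -0.0, -0.0]
contact_force: [0.3, -0.8, 0.4]
finger_gap: 1.0
finger_force: 0.0
```

Call:
servo_tool --pt "0 0 0 0.5 0 0 -1" --pt "0 0 0 0 0 0 -1" --pt "0 0 0 0 0 0 -1"

```text
t: 1.4
tool_pos: [0.5288, -0.228, 0.3171]
ee_rot: [0.798, -0.603, -0.001, 0.0]
contact_force: [0.1, -0.7, 0.1]
finger_gap: 0.997
finger_force: 0.0
```

```bash
cat > w.py <<'E'
import sys,cv2,pickle
from h import *
from workcell import arm,imaging
from scipy.spatial.transform import Rotation as Ro
np.set_printoptions(precision=4,suppress=True)
def st():
    s=arm.sense(); R=Ro.from_quat(s["ee_rot"]).as_matrix()
    print(s["t"],s["tool_pos"],"yaw",np.degrees(np.arctan2(R[1,1],R[0,1])),"z",R[:,2],s["contact_force"],s["finger_gap"],s["joints"][5]); return s,R
def snap(n,f):
    s=imaging.snapshot(n); cv2.imwrite(f"pics/{f}.png",s["color"][:,:,::-1]); pickle.dump(s,open(f+".pkl","wb")); return s
E
python3 - <<'E'
from w import *
st(); s=snap("wrist","w1"); print(-s["R"].T@s["t"],s["fx"])
E
```

```text
1.4 [ 0.5288 -0.228   0.3171] yaw -164.21588524718018 z [-0.0012  0.0002 -1.    ] [ 0.1426 -0.6694  0.1113] 0.9974616537709304 0.40138861625482875
[ 0.551  -0.309   0.4803] 274.0641330527135
```

View pics/w1.png

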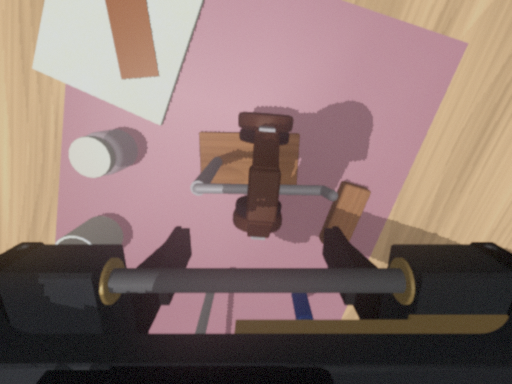

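The wrist view shows the large pair's pad centred near (264,187), between post (198,188) and tip (333,193). I'll measure it with a colour mask.

```bash
python3 - <<'E'
from w import *
s=pickle.load(open("w1.pkl","rb"))
print(arm.sense()["joints"])
for n,p,z in [("pad",(264,187),.204),("post",(198,188),.18),("tip",(333,194),.198),("pe1",(266,166),.204),("pe2",(263,207),.204)]: print(n,plane(s,p,z))
for X in [(.5225,-.2235,.204)]: print(proj(s,np.array(X)))
c=s["color"][95:245,180:350,::-1]
cv2.imwrite("pics/w1z.png",cv2.resize(c,None,fx=4,fy=4,interpolation=cv2.INTER_CUBIC))
E
```

```text
[-0.1265  0.2505  0.05   -0.     -1.371   0.4015]
pad [ 0.5212 -0.2341  0.204 ]
post [ 0.5908 -0.2061  0.18  ]
tip [ 0.4465 -0.2451  0.198 ]
pe1 [ 0.5255 -0.2562  0.204 ]
pe2 [ 0.516  -0.2124  0.204 ]
[260.0567 195.9647]
```

View pics/w1z.png

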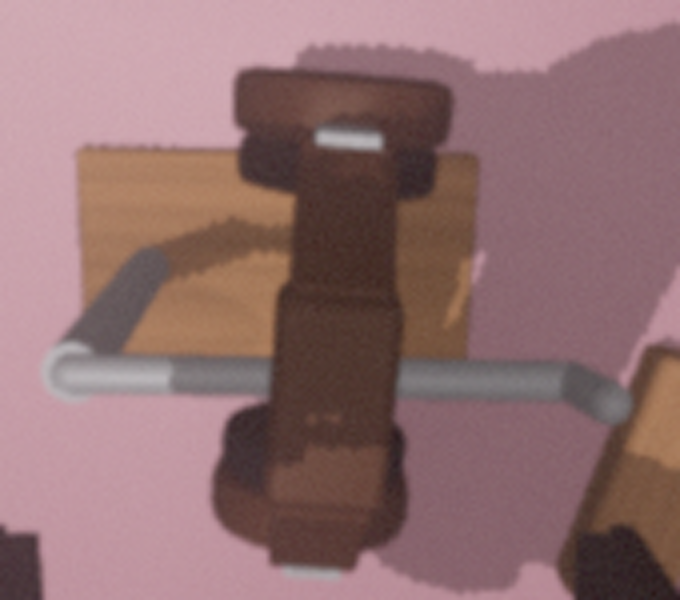

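```bash
python3 - <<'E'
from w import *
s=pickle.load(open("w1.pkl","rb"))
f=lambda u,v:(u/4+180-.37,v/4+95-.37)
P=lambda u,v,z:plane(s,f(u,v),z)
print("c",P(333,402,.204))
for a,b in [((341,295),(325,508)),((282,295),(270,508)),((400,295),(380,508))]:
    d=P(*a,.204)-P(*b,.204); print(np.linalg.norm(d),np.degrees(np.arctan2(d[1],d[0])))
p,t=P(68,370,.18),P(610,403,.2); d=p-t; print(p,t,np.linalg.norm(d),np.degrees(np.arctan2(d[1],d[0])))
p,t=P(170,377,.18),P(560,380,.18); d=p-t; print(np.degrees(np.arctan2(d[1],d[0])))
E
```

```text
c [ 0.5199 -0.2252  0.204 ]
0.059432349182615675 -77.95304364527817
0.05941811558436927 -77.83427908732763
0.05944684298724026 -78.07180270324632
[ 0.5926 -0.2067  0.18  ] [ 0.4476 -0.2439  0.2   ] 0.15095376229769222 14.392826528838768
15.245508226856337
```

The wrist view gives pad centre (0.520,-0.225), a pad length of 59.4 mm (60 expected), and ears x at 12°. I'll correct for that, descend and close.

Call:
servo_tool --pt "0 0 -3.5 -0.9 0.3 -1 -1" --pt "0 0 0 0 0 -3 -1" --pt "0 0 0 0 0 -3 -1" --pt "0 0 0 0 0 -3 -1" --pt "0 0 0 0 0 -2 -1"

```text
t: 1.95
tool_pos: [0.5183, -0.2255, 0.1956]
ee_rot: [0.778, -0.628, -0.001, 0.0]
contact_force: [-0.2, 0.1, -0.1]
finger_gap: 1.002
finger_force: 0.0
```

Call:
servo_tool --pt "0 0 0 0 0 -0.7 -1" --pt "0 0 0 0 0 0 -1" --pt "0 0 0 0 0 0 -1"

```text
t: 2.25
tool_pos: [0.5209, -0.2253, 0.1919]
ee_rot: [0.779, -0.627, 0.001, -0.0]
contact_force: [-0.1, -0.0, 0.9]
finger_gap: 0.999
finger_force: 0.0
```

```bash
python3 -c "
from w import *
st()"
```

```text
2.25 [ 0.5209 -0.2253  0.1919] yaw -167.6784204181426 z [ 0.0022 -0.0009 -1.    ] [-0.1198 -0.0278  0.9044] 0.9987648198486055 0.3372150834988292
```

Call:
servo_tool --pt "0 0 0 0 0 -0.6 -1" --pt "0 0 0 0 0 0 -1" --pt "0 0 0 0 0 0 1" --pt "0 0 0 0 0 0 1" --pt "0 0 0 0 0 0 1"

```text
t: 2.75
tool_pos: [0.5206, -0.2245, 0.1848]
ee_rot: [0.779, -0.627, 0.0, -0.0]
contact_force: [-0.1, -0.4, -0.0]
finger_gap: 0.811
finger_force: 0.0
```

Call:
servo_tool --pt "0 0 0 0 0 0 1" --pt "0 0 0 0 0 0 1" --pt "0 0 0 0 0 0 1" --pt "0 0 0 0 0 0 1" --pt "0 0 0 0 0 0 1"

```text
t: 3.25
tool_pos: [0.5205, -0.2245, 0.1846]
ee_rot: [0.779, -0.627, 0.0, -0.0]
contact_force: [0.1, 0.3, -0.2]
finger_gap: 0.383
finger_force: 29.9
```

Gripped: the gap is 0.383 × 87 ≈ 33 mm, which matches the 34 mm pad. Now I'll lift straight up.

Call:
servo_tool --pt "0 0 0 0 0 0.5 1" --pt "0 0 0 0 0 1 1" --pt "0 0 0 0 0 1.5 1" --pt "0 0 0 0 0 2 1" --pt "0 0 0 0 0 2 1"

```text
t: 3.75
tool_pos: [0.5202, -0.2245, 0.2556]
ee_rot: [0.779, -0.627, -0.0, 0.0]
contact_force: [1.3, 0.1, -1.7]
finger_gap: 0.39
finger_force: 29.9
```

Call:
servo_tool --pt "0 0 0 0 0 2 1" --pt "0 0 0 0 0 2 1" --pt "0 0 0 0 0 2 1" --pt "0 0 0 0 0 2 1" --pt "0 0 0 0 0 2 1"

```text
t: 4.25
tool_pos: [0.52, -0.2245, 0.356]
ee_rot: [0.779, -0.627, 0.0, -0.0]
contact_force: [-0.2, -0.2, -2.2]
finger_gap: 0.391
finger_force: 29.9
```

Call:
servo_tool --pt "0 0 0 0 0 1 1" --pt "0 0 0 0 0 0 1" --pt "0 0 0 0 0 0 1"

```text
t: 4.55
tool_pos: [0.52, -0.2242, 0.3637]
ee_rot: [0.779, -0.627, -0.001, 0.0]
contact_force: [-0.8, -0.7, -2.1]
finger_gap: 0.39
finger_force: 29.9
```

```bash
python3 - <<'E'
from w import *
st(); a=snap("scene","s2")
cv2.imwrite("pics/s2z.png",cv2.resize(a["color"][70:290,130:410,::-1],None,fx=2.7,fy=2.7))
E
```

```text
4.55 [ 0.52   -0.2242  0.3637] yaw -167.64376313310007 z [-0.0012  0.001  -1.    ] [-0.8093 -0.6667 -2.0634] 0.38965710798351505 0.33726117588486765
```

View pics/s2z.png

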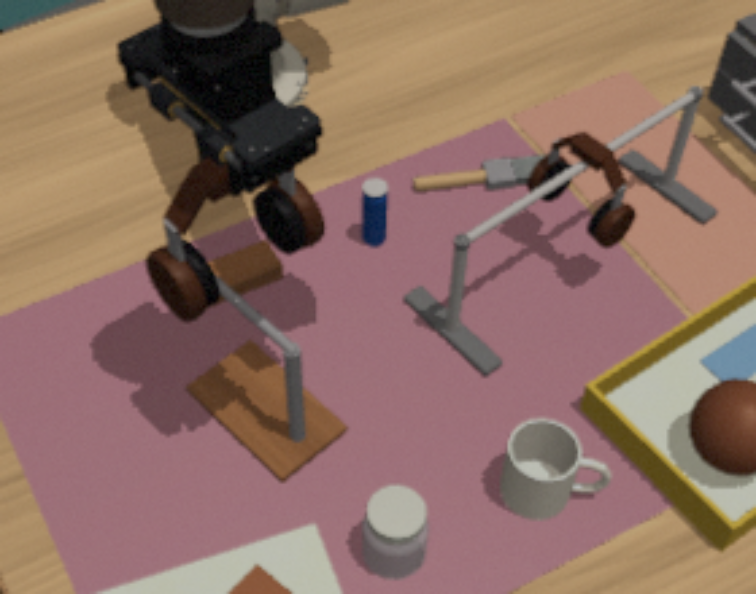

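The pair is held clear of the hook (cups near (180,285) and (290,215) in the crop) and hangs straight. Next I carry it over the free rail part, turning +87.6°.

Call:
servo_tool --pt "0 0 4 0 1.5 0 1" --pt "0 0 7 0.1 2.5 0 1" --pt "0 0 7 0.1 2.5 0 1" --pt "0 0 7 0.1 2.5 0 1" --pt "0 0 7 0.1 2.5 0 1"

```text
t: 5.1
tool_pos: [0.5238, -0.1086, 0.3631]
ee_rot: [0.923, -0.386, -0.001, 0.0]
contact_force: [0.8, -0.5, -2.6]
finger_gap: 0.391
finger_force: 29.9
```

Call:
servo_tool --pt "0 0 7 0.1 2.5 0 1" --pt "0 0 7 0.1 2.5 0 1" --pt "0 0 7 0.1 2.5 0 1" --pt "0 0 7 0.1 2.5 0 1" --pt "0 0 7 0.1 2.5 0 1"

```text
t: 5.6
tool_pos: [0.5288, 0.0164, 0.3632]
ee_rot: [0.996, -0.09, -0.001, 0.0]
contact_force: [0.5, 0.2, -3.1]
finger_gap: 0.387
finger_force: 29.9
```

Call:
servo_tool --pt "0 0 7 0 2.5 0 1" --pt "0 0 7 0 2.5 0 1" --pt "0 0 4 0 2.5 0 1" --pt "0 0 2.6 0 1.8 0 1" --pt "0 0 0 0 0 0 1"

```text
t: 6.1
tool_pos: [0.5289, 0.1102, 0.3628]
ee_rot: [0.996, 0.088, -0.001, 0.0]
contact_force: [0.0, 0.1, -1.4]
finger_gap: 0.389
finger_force: 29.9
```

Call:
servo_tool --pt "0 0 0 0 0 0 1" --pt "0 0 0 0 0 0 1"

```text
t: 6.3
tool_pos: [0.5292, 0.1078, 0.3641]
ee_rot: [0.996, 0.086, -0.001, 0.0]
contact_force: [0.3, -0.4, -1.6]
finger_gap: 0.391
finger_force: 29.9
```

```bash
python3 - <<'E'
from w import *
st(); a=snap("wrist","w3")
E
```

```text
6.3 [0.5292 0.1078 0.3641] yaw -80.10323257556004 z [-0.001  -0.0007 -1.    ] [ 0.2728 -0.36   -1.6122] 0.39145149661663453 1.242151782219053
```

View pics/w3.png

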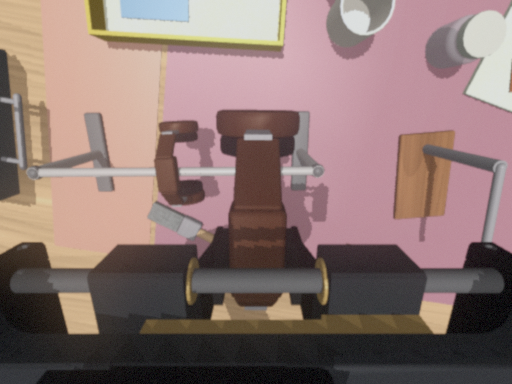

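The wrist view shows rail caps at (33,172) and (318,171), the small pad at (167,173), and the held pair vertical in the image at column 258, so square to the bar.

```bash
python3 - <<'E'
from w import *
s=pickle.load(open("w3.pkl","rb"))
g=cv2.cvtColor(s["color"],cv2.COLOR_RGB2HSV)
# bar centre rows in free stretches: bright low-saturation pixels
pts=[]
for u in list(range(60,150,4))+list(range(206,230,3))+list(range(290,310,3)):
    c=s["color"][160:184,u].astype(float); sat=g[160:184,u,1]
    v=np.where((sat<45))[0]
    if 4<=len(v)<=14: pts.append((u,160+v.mean()))
pts=np.array(pts); k=np.polyfit(pts[:,0],pts[:,1],1); r=pts[:,1]-np.polyval(k,pts[:,0]); ok=abs(r)<1.5; k=np.polyfit(*pts[ok].T,1)
print(len(pts),ok.sum(),k,r.std())
L=plane(s,(33,np.polyval(k,33)),.168);R=plane(s,(318,np.polyval(k,318)),.168)
d=L-R; n=np.linalg.norm(d); d/=n; print(L,R,n,np.degrees(np.arctan2(d[1],d[0])))
m=(L+R)/2; sm=plane(s,(167,174),.188); print("mid",m,"small s",(sm-m)@d)
t=arm.sense()["tool_pos"]; p=np.array([-d[1],d[0]]); print("tool s",(t-m)@d,"lateral",(t-m)[:2]@p,p)
# held ears yaw: edges of crown pad/band rows 140-200 dark
z=t[2]-.005+.024
for v in (212,225):
    row=s["color"][v,215:305].astype(int).sum(1); print(v,row[::6])
a,b=plane(s,(258.5,206),z),plane(s,(257.5,295),z); print(np.degrees(np.arctan2(*(a-b)[1::-1])),np.linalg.norm(a-b))
E
```

```text
24 22 [ -0.0036 171.8239] 0.7860976213687317
[0.4779 0.4027 0.168 ] [0.5445 0.0268 0.168 ] 0.3818262314076068 100.04866659750188
mid [0.5112 0.2147 0.168 ] small s 0.0050917566093223714
tool s -0.10858673768616203 lateral 0.000883384076736723 [-0.9847 -0.1745]
212 [496 500 481 207 213 196 192 195 197 183 199 185 345 363 360]
225 [493 441 358 222 243 240 240 234 232 222 229 222 320 303 357]
9.370760255954304 0.05928148280736194
```

Rail length 382 mm, yaw 100.05°, lateral error only 0.9 mm. I'll lower it now.

Call:
servo_tool --pt "0 0 0.1 0.1 0 -1.5 1" --pt "0 0 0 0 0 -3 1" --pt "0 0 0 0 0 -3 1" --pt "0 0 0 0 0 -3 1" --pt "0 0 0 0 0 -3 1"

```text
t: 6.85
tool_pos: [0.5303, 0.1075, 0.2286]
ee_rot: [0.996, 0.087, 0.0, -0.0]
contact_force: [1.2, -0.3, -1.7]
finger_gap: 0.389
finger_force: 29.9
```

Call:
servo_tool --pt "0 0 0 0 0 -2 1" --pt "0 0 0 0 0 -1 1" --pt "0 0 0 0 0 -0.5 1" --pt "0 0 0 0 0 0 1" --pt "0 0 0 0 0 0 1"

```text
t: 7.35
tool_pos: [0.5312, 0.1086, 0.1958]
ee_rot: [0.996, 0.088, 0.001, -0.0]
contact_force: [-0.6, -0.4, -2.1]
finger_gap: 0.388
finger_force: 29.9
```

```bash
python3 - <<'E'
from w import *
st(); a=snap("scene","s4")
cv2.imwrite("pics/s4z.png",cv2.resize(a["color"][70:220,250:410,::-1],None,fx=3.9,fy=3.9))
E
```

```text
7.35 [0.5312 0.1086 0.1958] yaw -79.93923758542196 z [ 0.0024  0.0008 -1.    ] [-0.5568 -0.4015 -2.0717] 0.3876149176796648 1.2450205622567534
```

View pics/s4z.png

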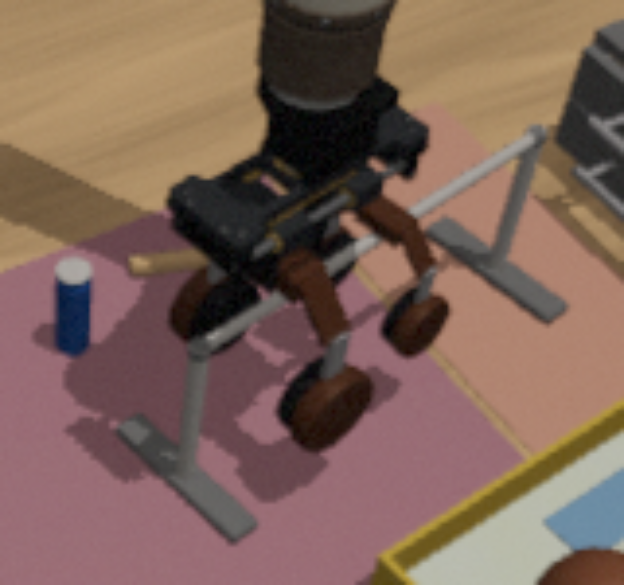

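The loop straddles the bar, with cups at (325,405) and (220,300) on either side, and is clear of the small pair at (415,320). Now the slow final lowering.

Call:
servo_tool --pt "0 0 0 -0.1 0 -0.6 1" --pt "0 0 0 0 0 -0.5 1" --pt "0 0 0 0 0 -0.4 1" --pt "0 0 0 0 0 0 1" --pt "0 0 0 0 0 0 1"

```text
t: 7.9
tool_pos: [0.5294, 0.1084, 0.1794]
ee_rot: [0.996, 0.088, -0.0, 0.0]
contact_force: [-0.3, -0.1, -1.7]
finger_gap: 0.386
finger_force: 29.9
```

Call:
servo_tool --pt "0 0 0 0 0 -0.2 1" --pt "0 0 0 0 0 0 1" --pt "0 0 0 0 0 -0.1 1" --pt "0 0 0 0 0 0 1"

```text
t: 8.3
tool_pos: [0.5294, 0.1084, 0.1765]
ee_rot: [0.996, 0.088, -0.0, -0.0]
contact_force: [-0.2, -0.4, -2.4]
finger_gap: 0.394
finger_force: 29.9
```

Call:
servo_tool --pt "0 0 0 0 0 -0.1 1" --pt "0 0 0 0 0 0 1" --pt "0 0 0 0 0 0 1"

```text
t: 8.6
tool_pos: [0.5294, 0.1084, 0.1756]
ee_rot: [0.996, 0.088, 0.0, 0.0]
contact_force: [0.3, -0.3, -2.2]
finger_gap: 0.388
finger_force: 29.9
```

Call:
servo_tool --pt "0 0 0 0 0 -0.1 1" --pt "0 0 0 0 0 0 1" --pt "0 0 0 0 0 0 1"

```text
t: 8.9
tool_pos: [0.5295, 0.1085, 0.1746]
ee_rot: [0.996, 0.088, 0.0, -0.0]
contact_force: [0.4, 0.2, -1.8]
finger_gap: 0.39
finger_force: 29.9
```

Call:
servo_tool --pt "0 0 0 0 0 -0.05 1" --pt "0 0 0 0 0 0 1" --pt "0 0 0 0 0 0 1"

```text
t: 9.2
tool_pos: [0.5295, 0.1085, 0.1745]
ee_rot: [0.996, 0.088, 0.0, -0.0]
contact_force: [-0.7, 0.7, 2.8]
finger_gap: 0.389
finger_force: 29.9
```

Call:
servo_tool --pt "0 0 0 0 0 -0.05 1" --pt "0 0 0 0 0 0 1" --pt "0 0 0 0 0 0 1"

```text
t: 9.5
tool_pos: [0.5296, 0.1085, 0.1745]
ee_rot: [0.996, 0.088, 0.0, -0.0]
contact_force: [-2.0, 0.2, 6.2]
finger_gap: 0.386
finger_force: 29.9
```

Contact: the force has reversed to +6 N at the expected height. I'll back off slightly and open gradually.

Call:
servo_tool --pt "0 0 0 0 0 0.07 1" --pt "0 0 0 0 0 0 1" --pt "0 0 0 0 0 0 0.2" --pt "0 0 0 0 0 0 0.15" --pt "0 0 0 0 0 0 0.1"

```text
t: 10.0
tool_pos: [0.5294, 0.1084, 0.1738]
ee_rot: [0.996, 0.088, -0.0, 0.0]
contact_force: [-0.3, -0.0, 0.8]
finger_gap: 0.432
finger_force: 0.0
```

Call:
servo_tool --pt "0 0 0 0 0 0 0" --pt "0 0 0 0 0 0 -0.2" --pt "0 0 0 0 0 0 -0.4" --pt "0 0 0 0 0 0 -0.4" --pt "0 0 0 0 0 0 -0.4"

```text
t: 10.5
tool_pos: [0.5294, 0.1085, 0.1743]
ee_rot: [0.996, 0.088, 0.0, -0.0]
contact_force: [-0.1, 0.5, 0.6]
finger_gap: 0.687
finger_force: 0.0
```

Call:
servo_tool --pt "0 0 0 0 0 0.5 -0.4" --pt "0 0 0 0 0 1 -0.4" --pt "0 0 0 0 0 1.5 -0.4" --pt "0 0 0 0 0 3 -0.4" --pt "0 0 0 0 0 3 -0.4"

```text
t: 11.0
tool_pos: [0.5293, 0.1083, 0.2659]
ee_rot: [0.996, 0.088, 0.0, 0.0]
contact_force: [-0.1, 0.7, -0.3]
finger_gap: 0.696
finger_force: 0.0
```

Call:
servo_tool --pt "0 0 0 0 0 4 -0.4" --pt "0 0 0 0 0 3 -0.4" --pt "0 0 0 0 0 0 -0.4" --pt "0 0 0 0 0 0 -0.4" --pt "0 0 0 0 0 0 -0.4"

```text
t: 11.5
tool_pos: [0.5288, 0.1083, 0.3334]
ee_rot: [0.996, 0.088, -0.001, 0.0]
contact_force: [0.5, 0.1, 0.1]
finger_gap: 0.7
finger_force: 0.0
```

```bash
python3 - <<'E'
from w import *
st(); a=snap("scene","s5");b=snap("wrist","w5")
i=cv2.resize(a["color"][80:210,260:410,::-1],(450,390)); j=cv2.resize(b["color"][60:260,20:350,::-1],(346,210))
o=np.zeros((390,796,3),np.uint8);o[:,:450]=i;o[:210,450:]=j
cv2.imwrite("pics/f5.png",o)
E
```

```text
11.5 [0.5288 0.1083 0.3334] yaw -79.94676587213668 z [-0.0019 -0.0004 -1.    ] [0.465  0.1323 0.1308] 0.7001374934496543 1.2440870275621847
```

View pics/f5.png

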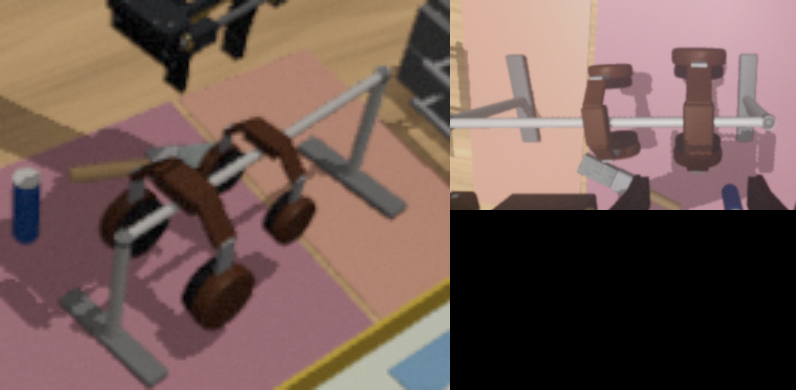

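The large pair hangs over the bar at (190,190) in the scene crop, one cup on each side. In the wrist view it is square to the rail and clear of the small pair, which hasn't moved. The gripper is well clear, so I'm handing it in.

```bash
python3 -c "
from workcell import workorder
print(workorder.sign_off())"
```

```text
the job is handed in; nothing more can be done
None
```

The large ear defenders now hang square over the free part of the rail, one cup on each side and clear of the small pair; the job was handed in at about 11.6 s of the 48 s allowed, with no verdict returned.

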